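# Line up brass pipe couplings by size on the stock rail

### The arm

A 7-joint arm with a two-finger parallel gripper is mounted at the origin on the work surface. World frame = base frame: x ahead of the robot, y to its left, z up, the work surface at z = 0. Lengths are in mm, angles in rad, forces in N, time in s.
With the tool pointing down it reaches from about 350 to 900 mm from the base axis. Payload 7.2 kg.
Tool frame: the origin (TCP) lies on the centre line of the jaws, within the pads' length; the fingertips stand 22 mm ahead of it and the grasp point (between the pads) lies 3 mm ahead of it; z points along the fingers, y is the line along which they close (so a half turn about z gives the same grasp; the last joint's range is limited). The gripper opens to 85 mm and grips with 20 to 120 N. Pads are 22 mm wide; open, the fingers measure 114 mm over their backs; the gripper's body (76 mm by 85 mm) begins 54 mm behind the grasp point. The pads swing forward as they close: fully open they stand 13 mm farther back than shut.
Start: joints at [1.279, 0.411, -0.013, 1.596, 0.006, 1.134, -0.082], TCP at [138.698, -609.419, 253.297] pointing down, gripper open.
Joint ranges: [-2.95, 2.95], [-0.29, 1.99], [-1.47, 1.44], [0.14, 2.54], [-1.03, 4.17], [0.13, 1.85], [-2.86, 2.86]. Speed limits (rad/s): [2.39, 2.39, 3.01, 3.01, 3.14, 3.14, 3.14].

### API

Orientations are given as a unit quaternion [w, x, y, z].
In Python, from workcell import r, viewer gives the robot as it stands.
- The arm moves only by the shell command python3 -m creep 'ROWS' [FORCE]. ROWS is JSON, a list of rows, each a list of 7 numbers: the shift along the tool's x, y, z in cm, then the turn, a rotation vector about the tool's x, y, z in degrees, then the finger opening in cm, from 0 to 8.54. In form: [[x, y, z, rx, ry, rz, gripper], ...]. A call has 1 to 12 rows; each row shifts and turns the commanded pose from where the row before left it, along the tool's axes as they then stand; what a row does not reach is not made up. A row lasts 1/8 s, in which the tool goes at most 62.5 mm and 10.7 degrees, less where a joint would pass 70% of its speed; a pose out of reach is approached as far as the arm can. A call is refused whole if a number of a shift passes 6.25 or a number of a turn 10.7, either way. A call with a gripper value outside its range is refused whole. The fingers move at their own pace and stop on an object; FORCE is the grip in N (left out, the last holds). Time passes only in rows, so rows that do not move let the fingers close. It gives the time, the measured TCP pose, the force, the opening and the grip force at its end, in the units of the state.
- r.get_obs(): the state, without advancing time (a new reading comes with each control period).
- viewer.read_camera(name): name is "side" or "top"; returns a dict with "color" (400x640x3 uint8, red, green, blue), "fx", "fy", "cx", "cy" (pixels), "xyz" and "orientation" of the camera in the world. Camera axes: x right, y up, looking along -z (the intrinsics and any distortion apply to the point x, -y, -z); pixel columns grow to the right and rows downward; lengths in mm; the calibration is good to about 2 mm. A picture is of the moment at which its call begins. There is no depth.
- r.sign_off(): hands the job in; it is judged then, once.
Trained networks look in a picture, given as the dict that the camera call returned (one of the last four; its "shot" number tells which), for a name from the list of things; names that differ only in an ending like _2 or _b are one class to them, and where a whole thing is asked for, a point or a joint stands for the part that bears it (a point fixed in the world has none). Each returns a list of dicts, best first, with "confidence" (0 to 1); they miss things now and then, are a little off and sometimes report something else, mostly with a low value. They report only what shows in the picture. A call takes as long as a camera call. They do not tell look-alikes from the thing itself.
- viewer.spot_in(picture, thing): "location" ([row, column] in pixels, amid what is visible of it).
- viewer.silhouettes(picture, thing): "region" (400x640 bool, what is visible of it) and "location" ([row, column] in pixels, amid what is visible of it).
- viewer.place_of(picture, thing): "location" ([row, column] in pixels: a listed point, or the origin of a listed thing).
The state is a dict: "clock": time; "joints": joint angles; "joint_velocities": joint speeds; "tau": joint torques, N m; "tcp_pos": TCP position; "ee_rot": TCP orientation; "wrist_force": force on the tool from outside, world axes, zero at the start; "moment": the same for the moment, N m; "grip_width": finger opening in mm; "grip_force": force on a finger pad.
Only numpy, scipy, OpenCV 4.12 (cv2) and the standard library are available. Lean on these libraries where they do the work, as an engineer would, in place of code of your own. Each camera call takes 0.05 s, during which the arm holds its last target. There are 200 camera calls.

### The job

Stand the four brass couplings upright on the rail in order of size, one in the middle of each pad: the largest on the red pad at one end, then smaller and smaller along the row, with the smallest on the far end pad. Leave the pressure gauge that lies among them where it is.

Things in the scene. Friction and masses are not known exactly. Their poses are not given: they have to be found in the camera images.
- coupling_35_mid (a point): The largest of four loose brass pipe couplings: a plain upright round brass sleeve with a dark bore in its top, 48 mm across and 60 mm tall, standing on the bench. The point is at its centre, 30 mm above its underside; z is its axis, up.
- coupling_28_mid (a point): The second largest of four loose brass pipe couplings: a plain upright round brass sleeve with a dark bore in its top, 40 mm across and 50 mm tall, standing on the bench. The point is at its centre, 25 mm above its underside; z is its axis, up.
- coupling_22_mid (a point): The third largest of four loose brass pipe couplings: a plain upright round brass sleeve with a dark bore in its top, 32 mm across and 41 mm tall, standing on the bench. The point is at its centre, 20.5 mm above its underside; z is its axis, up.
- coupling_15_mid (a point): The smallest of four loose brass pipe couplings: a plain upright round brass sleeve with a dark bore in its top, 25 mm across and 33 mm tall, standing on the bench. The point is at its centre, 16.5 mm above its underside; z is its axis, up.
- pad_red_top (a point): The only red pad, at one end of the rail (which end differs from start to start). The four pads (each 62 x 62 mm, 3 mm thick) lie fixed in one straight row, about 86 mm apart, on a low aluminium rail 350 x 90 mm, 10 mm thick, fixed to the bench; pad tops are 13 mm above the bench. The point is the centre of the pad's top; y runs along the row (either way), x across it.
- pad_mid_a_top (a point): One of the two black rubber pads in the middle of the rail, same size as the red one; it may be the one next to the red pad or the one after that. The point is the centre of its top; axes as the red pad.
- pad_mid_b_top (a point): One of the two black rubber pads in the middle of the rail, same size as the red one; it may be the one next to the red pad or the one after that. The point is the centre of its top; axes as the red pad.
- pad_end_top (a point): The black rubber pad at the end of the rail away from the red pad, same size. The point is the centre of its top; axes as the red pad.
- gauge_mid (a point): A loose pressure gauge lying on its back among the couplings: black round case 52 mm across, 28 mm high, white dial with red pointer facing up, a brass stem 15 mm thick reaching 50 mm from its centre on one side. Not to be handled. The point is the centre of its case, 14 mm above the bench.
There are look-alikes about, which are no part of the job. What is shaped like the part that bears coupling_15_mid but orange is not meant.

How it is judged (in metres and radians):
At the end, for the whole second after the job is handed in: Counting from the red pad, the couplings stand largest, second largest, third largest, smallest, each upright (within 0.1 rad), standing on its pad (height within 4 mm) with its centre within 15 mm of the pad's centre, released and at rest; the gauge is within 30 mm of where it started (horizontal distance between coupling_35_mid and pad_red_top below 0.015 m and horizontal distance between coupling_15_mid and pad_end_top below 0.015 m and ((horizontal distance between pad_red_top and pad_mid_a_top below 0.13 m and horizontal distance between coupling_28_mid and pad_mid_a_top below 0.015 m and horizontal distance between coupling_22_mid and pad_mid_b_top below 0.015 m) or (horizontal distance between pad_red_top and pad_mid_a_top above 0.13 m and horizontal distance between coupling_28_mid and pad_mid_b_top below 0.015 m and horizontal distance between coupling_22_mid and pad_mid_a_top below 0.015 m)) and angle between each of coupling_35_mid, coupling_28_mid, coupling_22_mid, coupling_15_mid's own z axis and vertical below 0.1 rad and height (world z) of coupling_35_mid between 0.039 and 0.047 m and linear speed of each of coupling_35, coupling_28, coupling_22, coupling_15 below 0.02 m/s and height (world z) of coupling_28_mid between 0.034 and 0.042 m and height (world z) of coupling_22_mid between 0.0295 and 0.0375 m and height (world z) of coupling_15_mid between 0.0255 and 0.0335 m and distance of gauge_mid from where it was at the start of the episode below 0.03 m); the robot touches nothing.
It fails at once if the pressure gauge is shoved away (more than 30 mm) or picked up (distance of gauge_mid from where it was at the start of the episode above 0.03 m).
It also fails if it takes over 102 s, if anything falls off the work surface, if the arm or the gripper's body presses on something with over 40 N, if the wrist force passes 120 N, or if a joint passes its speed limit or range.

## Working session

There is one attempt and no reset: what is moved stays moved. The work goes in short steps, Python scripts to look and compute and a shell command to move; the robot and the scene stay as the last step left them, time stands still between calls to the robot, and variables do not carry over. Pictures are saved under pics/ and viewed, at most 14 in all, crops included, and the job is handed in when it is done.

```bash
mkdir -p pics
cat > h.py <<'E'
from workcell import r, viewer
import numpy as np, cv2
from scipy.spatial.transform import Rotation as R
def rot(q): return R.from_quat([q[1],q[2],q[3],q[0]])
def tow(p,rc,z):
    v=np.array([(rc[1]-p['cx'])/p['fx'],-(rc[0]-p['cy'])/p['fy'],-1.])
    d=rot(p['orientation']).apply(v); o=np.array(p['xyz']); return o+d*(z-o[2])/d[2]
def save(p,n): cv2.imwrite('pics/'+n+'.png',p['color'][:,:,::-1])
E
python3 - <<'E'
from h import *
o=r.get_obs(); print(o)
for c in ('top','side'):
    p=viewer.read_camera(c); save(p,c+'0'); print(c,{k:v for k,v in p.items() if k!='color'})
    for t,z in dict(coupling_35_mid=30,coupling_28_mid=25,coupling_22_mid=20.5,coupling_15_mid=16.5,pad_red_top=13,pad_mid_a_top=13,pad_end_top=13,gauge_mid=14).items():
        for d in viewer.place_of(p,t): print(t,round(d['confidence'],2),np.round(d['location']),np.round(tow(p,d['location'],z)))
E
```

```text
{'clock': 0.0, 'joints': array([ 1.2787523 ,  0.41190071, -0.01276153,  1.59709469,  0.00559419,
        1.13428789, -0.08223339]), 'joint_velocities': array([ 0.00108891, -0.00077344,  0.00081163,  0.00037982, -0.00019706,
       -0.0010387 ,  0.00139272]), 'tau': array([-2.71030121e-04, -6.00626421e+01,  6.81977011e-01, -2.99400866e+01,
        1.38286839e-02,  1.05510987e-02, -1.17348520e-05]), 'tcp_pos': array([ 138.61955341, -608.93704357,  252.43154037]), 'ee_rot': array([-8.15949676e-04,  9.93741004e-01,  1.11705561e-01, -1.38408572e-04]), 'wrist_force': array([ 0.87301608, -0.34083862, -0.61933648]), 'moment': array([ 0.00048985, -0.00817025,  0.00613067]), 'grip_force': 0.0, 'grip_width': 85.1541387024339}
top {'fx': 385.68731492756393, 'fy': 385.68731492756393, 'cx': 316.80219423198355, 'cy': 203.42319690059276, 'xyz': array([361.91262874,  49.33227397, 985.58964466]), 'orientation': array([-0.69482155, -0.05380365,  0.06566415,  0.71415432]), 'shot': 1}
coupling_35_mid 0.8 [227. 380.] [ 460. -124.   30.]
coupling_28_mid 0.75 [237. 292.] [443.  96.  25.]
coupling_22_mid 0.7
[... 759 characters left out ...]
'shot': 2}
coupling_35_mid 0.79 [172. 375.] [ 459. -116.   30.]
coupling_28_mid 0.88 [230. 336.] [451.  88.  25.]
coupling_22_mid 0.8 [144. 409.] [ 437. -276.   20.]
coupling_15_mid 0.85 [314. 289.] [426. 303.  16.]
coupling_15_mid 0.75 [353. 271.] [410. 379.  16.]
coupling_15_mid 0.69 [282. 283.] [474. 250.  16.]
coupling_15_mid 0.69 [308. 325.] [377. 257.  16.]
coupling_15_mid 0.68 [210. 362.] [434.   2.  16.]
coupling_15_mid 0.64 [329. 239.] [483. 371.  16.]
pad_red_top 0.8 [148. 323.] [ 625. -155.   13.]
pad_mid_a_top 0.57 [163. 309.] [623. -82.  13.]
pad_end_top 0.89 [204. 271.] [621.  85.  13.]
pad_end_top 0.16 [147. 324.] [ 624. -158.   13.]
gauge_mid 0.64 [204. 361.] [446. -19.  14.]
```

View pics/top0.png

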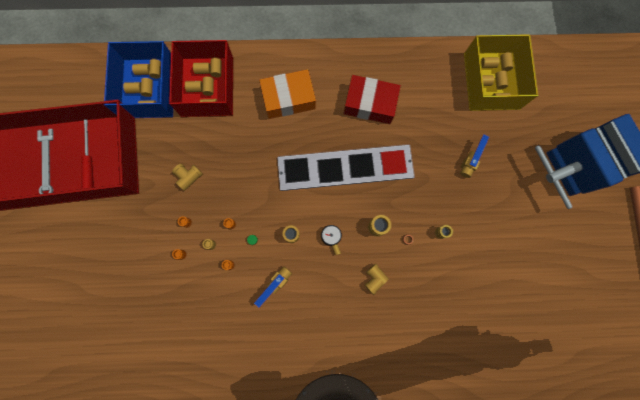

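View pics/side0.png

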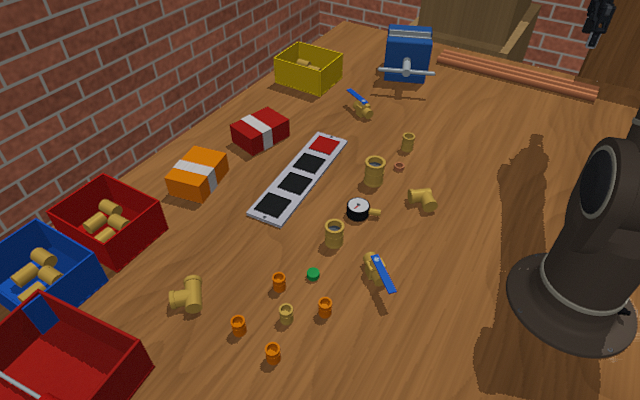

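The top view shows the rail with the red pad at its right end, around (row 162, col 393), and black pads at columns 362, 330 and 297. The couplings are 28 at (234,290), 35 at (225,381), 22 at (231,446) and the brass 15 at (244,208) with orange look-alikes around it. The gauge is at (235,331). The side view agrees. Next I'll refine the positions with masks from both cameras.

```bash
cat >> h.py <<'E'
from scipy.optimize import least_squares
def proj(p,P):
    c=rot(p['orientation']).inv().apply(np.atleast_2d(P)-p['xyz'])
    return np.c_[p['cx']+p['fx']*c[:,0]/-c[:,2], p['cy']-p['fy']*c[:,1]/-c[:,2]]
def cen(pts):
    m=cv2.moments(cv2.convexHull(pts.astype(np.float32))); return np.array([m['m10'],m['m01']])/m['m00']
def cyl(xy,D,H,z0=0):
    a=np.linspace(0,2*np.pi,40); c=np.c_[xy[0]+D/2*np.cos(a),xy[1]+D/2*np.sin(a)]
    return np.r_[np.c_[c,0*a+z0],np.c_[c,0*a+z0+H]]
def maskcen(m):
    n,l,s,c=cv2.connectedComponentsWithStats(m.astype(np.uint8)); i=1+s[1:,4].argmax(); return c[i],s[i,4]
def fit(obs,D,H,xy0,z0=0):
    f=lambda xy: np.concatenate([cen(proj(p,cyl(xy,D,H,z0))*16)/16-c for p,c in obs])
    s=least_squares(f,xy0,diff_step=1e-3); return s.x,s.fun
E
python3 - <<'E'
from h import *
P=[viewer.read_camera(c) for c in('top','side')]
G={'35':(48,60,460,-120),'28':(40,50,447,92),'22':(32,41,443,-282),'15':(25,33,430,308)}
for k,(D,H,x,y) in G.items():
    obs=[]
    for p in P:
        e=cen(proj(p,cyl((x,y),D,H)))
        best=None
        for d in viewer.silhouettes(p,f'coupling_{k}_mid'):
            c,a=maskcen(d['region'])
            if np.linalg.norm(c-e)<15 and (best is None or np.linalg.norm(c-e)<np.linalg.norm(best-e)): best=c
        print(k,'exp',e.round(1),'got',best)
        if best is not None:
            obs.append((p,best)); print('   single',fit([(p,best)],D,H,(x,y))[0].round(1))
    xy,f=fit(obs,D,H,(x,y)); print(k,xy.round(1),f.round(2))
# pads
for p in P:
    hsv=cv2.cvtColor(p['color'],cv2.COLOR_RGB2HSV)
    for i,nm in enumerate(['red','b1','b2','end']):
        g=np.array([628-3.5*i,-165+84*i,13.]); e=proj(p,g)[0]
        w=np.zeros(hsv.shape[:2],bool); ex=[int(v) for v in e]; w[ex[1]-24:ex[1]+25,ex[0]-28:ex[0]+29]=1
        m=((hsv[...,1]>150)&(hsv[...,2]>90)&((hsv[...,0]<5)|(hsv[...,0]>175))) if i==0 else (hsv[...,2]<60)
        n,l,s,c=cv2.connectedComponentsWithStats((m&w).astype(np.uint8))
        ok=[j for j in range(1,n) if s[j,4]>100]
        if not ok: print(nm,'none'); continue
        j=min(ok,key=lambda j:np.linalg.norm(c[j]-e)); print(nm,s[j],tow(p,c[j][::-1],13).round(1))
E
```

```text
35 exp [378.4 227.3] got [379.03412073 225.23884514]
   single [ 465.1 -121.8]
35 exp [375.6 171.1] got [374.39929947 171.14535902]
   single [ 462.3 -118.5]
35 [ 464.  -120.9] [-0.35  0.47 -0.19 -0.77]
28 exp [293. 235.] got [290.27802691 233.83408072]
   single [450.1  98.7]
28 exp [336.6 231.2] got [334.36144578 233.47991968]
   single [448.   99.9]
28 [449.   99.1] [-0.17  0.45 -0.24 -0.43]
22 exp [442.1 232.9] got [443.02824859 231.66101695]
   single [ 445.9 -284.6]
22 exp [408.1 142. ] got [407.97983871 142.26612903]
   single [ 442.8 -280.6]
22 [ 444.7 -283.7] [-0.31  0.48 -0.23 -0.83]
15 exp [206.6 244.7] got None
15 exp [285.3 315.5] got [286.27799228 314.28185328]
   single [429.8 305.1]
15 [429.8 305.1] [-0.  0.]
red [381 151  25  23 497] [ 632.5 -172.3   13. ]
b1 [349 154  25  23 501] [626.4 -87.9  13. ]
b2 [318 159  25  23 503] [615.  -6.  13.]
end [285 158  24  24 501] [617.5  81.4  13. ]
red [309 136  30  18 325] [ 629.9 -167.3   13. ]
b1 [293 153  32  21 380] [624.2 -82.9  13. ]
b2 [278 172  34  23 441] [612.7  -1.4  13. ]
end [254 193  37  25 517] [615.3  86.   13. ]
```

```bash
python3 -m creep '[[0,0,0,0,0,6.4,7],[0,0,0,0,0,6.4,7],[3.25,-4.88,0,0,0,0,7],[3.25,-4.88,0,0,0,0,7],[3.25,-4.88,0,0,0,0,7],[3.25,-4.88,0,0,0,0,7],[3.25,-4.88,0,0,0,0,7],[3.25,-4.88,0,0,0,0,7],[3.25,-4.88,0,0,0,0,7],[3.25,-4.88,0,0,0,0,7],[3.25,-4.88,0,0,0,0,7],[3.25,-4.88,0,0,0,0,7]]' 40; python3 -m creep '[[0,0,0,0,0,0,7],[0,0,0,0,0,0,7]]'
```

```text
clock: 2.9
tcp_pos: [464.4, -119.7, 253.7]
ee_rot: [0.0, 1.0, 0.0, 0.001]
wrist_force: [1.0, -1.2, -0.3]
grip_width: 70.1
grip_force: 0.0
clock: 3.15
tcp_pos: [463.2, -121.6, 253.2]
ee_rot: [0.0, 1.0, 0.0, -0.0]
wrist_force: [-0.6, -0.3, -0.8]
grip_width: 70.3
grip_force: 0.0
```

```bash
python3 -m creep '[[0,0,4.3,0,0,0,7],[0,0,4.3,0,0,0,7],[0,0,4.3,0,0,0,7],[0,0,3.4,0,0,0,7],[0,0,2.5,0,0,0,7],[0,0,1.5,0,0,0,7],[0,0,1,0,0,0,7],[0,0,0,0,0,0,7],[0,0,0,0,0,0,4],[0,0,0,0,0,0,4],[0,0,0,0,0,0,4],[0,0,0,0,0,0,4]]' 40; python3 -m creep '[[0,0,0,0,0,0,4],[0,0,0,0,0,0,4]]'
```

```text
clock: 4.65
tcp_pos: [464.1, -121.4, 41.2]
ee_rot: [0.0, 1.0, 0.0, 0.001]
wrist_force: [0.2, 0.8, 6.3]
grip_width: 47.1
grip_force: 40.9
clock: 4.9
tcp_pos: [464.1, -121.3, 41.2]
ee_rot: [0.0, 1.0, 0.0, 0.001]
wrist_force: [-1.4, 0.2, 7.0]
grip_width: 47.4
grip_force: 40.9
```

```bash
python3 -m creep '[[0,0,-2,0,0,0,4],[0,0,-4,0,0,0,4],[3,1,0,0,0,0,4],[4,1.2,0,0,0,0,4],[4,1.2,0,0,0,0,4],[3.7,1,0,0,0,0,4],[2,0.5,0,0,0,0,4],[0,0,0,0,0,0,4],[0,0,2,0,0,0,4],[0,0,1.5,0,0,0,4],[0,0,0.7,0,0,0,4],[0,0,0.3,0,0,0,4]]'; python3 -m creep '[[0,0,0,0,0,0,4],[0,0,0,0,0,0,4]]'
```

```text
clock: 6.4
tcp_pos: [630.0, -170.1, 54.5]
ee_rot: [-0.0, 1.0, 0.0, -0.001]
wrist_force: [0.3, -1.4, -2.2]
grip_width: 47.0
grip_force: 42.1
clock: 6.65
tcp_pos: [630.9, -170.3, 55.8]
ee_rot: [0.0, 1.0, 0.0, 0.0]
wrist_force: [-0.1, 0.4, -2.3]
grip_width: 47.3
grip_force: 42.3
```

Run:
```python
from h import *
P=[viewer.read_camera(c) for c in('top','side')]
a=P[0]['color'][130:270,270:470];b=P[1]['color'][110:250,240:440]
cv2.imwrite('pics/p1.png',cv2.resize(np.hstack([a,b]),(800,280))[:,:,::-1])
t=(429,304);p=P[0];e=proj(p,[*t,33.])[0];ex=e.astype(int)
h=cv2.cvtColor(p['color'],cv2.COLOR_RGB2HSV);print(e)
cv2.imwrite('pics/p2.png',cv2.resize(p['color'][ex[1]-30:ex[1]+30,ex[0]-40:ex[0]+40],(560,420),interpolation=cv2.INTER_CUBIC)[:,:,::-1]);print(ex)
```

```text
[206.56737729 244.64695216]
[206 244]
```

View pics/p1.png

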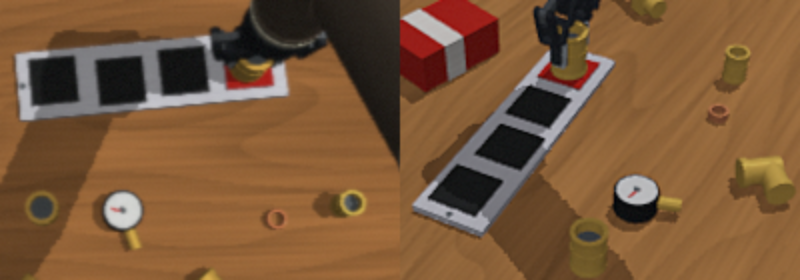

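View pics/p2.png

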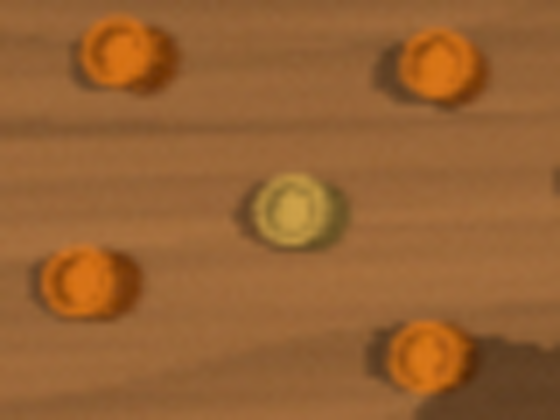

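The crops show the 35 held over the middle of the red pad. The brass 15 sits about where expected, with its top at about (244,207) in the full picture. I'll release the 35, then fetch the 28 at (449,99).

```bash
python3 -m creep '[[0,0,0.15,0,0,0,4],[0,0,0,0,0,0,4],[0,0,0,0,0,0,6.3],[0,0,0,0,0,0,6.3],[0,0,0,0,0,0,6.3],[0,0,-2,0,0,0,6.3],[0,0,-4,0,0,0,6.3],[0,0,-5,0,0,0,6.3],[-3,-4.5,0,0,0,0,6.3],[-3.7,-5,0,0,0,0,6.3],[-3.7,-5,0,0,0,0,6.3],[-3.8,-5,0,0,0,0,6.3]]'; python3 -m creep '[[-2,-4.5,0,0,0,0,6.3],[-2,-2.9,0,0,0,0,6.3],[0,0,0,0,0,0,6.3],[0,0,0,0,0,0,6.3]]'
```

```text
clock: 8.25
tcp_pos: [487.8, 26.1, 165.4]
ee_rot: [0.0, 1.0, 0.0, 0.001]
wrist_force: [0.9, 0.3, 0.3]
grip_width: 62.8
grip_force: 0.0
clock: 8.75
tcp_pos: [449.3, 98.0, 164.7]
ee_rot: [0.0, 1.0, 0.0, 0.001]
wrist_force: [0.0, -0.8, -0.2]
grip_width: 63.3
grip_force: 0.0
```

Now descend to z 36 (12.9 cm), grip and lift.

```bash
python3 -m creep '[[0,-0.1,4,0,0,0,6.3],[0,0,4,0,0,0,6.3],[0,0,2.5,0,0,0,6.3],[0,0,1.5,0,0,0,6.3],[0,0,0.9,0,0,0,6.3],[0,0,0,0,0,0,6.3],[0,0,0,0,0,0,3.2],[0,0,0,0,0,0,3.2],[0,0,0,0,0,0,3.2],[0,0,0,0,0,0,3.2],[0,0,0,0,0,0,3.2],[0,0,0,0,0,0,3.2]]' 40
```

```text
clock: 10.25
tcp_pos: [449.2, 99.4, 35.7]
ee_rot: [0.0, 1.0, 0.0, 0.001]
wrist_force: [-1.1, -0.7, 5.7]
grip_width: 39.3
grip_force: 39.9
```

```bash
python3 -m creep '[[0,0,-2,0,0,0,3.2],[0,0,-5,0,0,0,3.2],[4,3,0,0,0,0,3.2],[4.6,4,0,0,0,0,3.2],[4,4.5,0,0,0,0,3.2],[3,4,0,0,0,0,3.2],[2,3,0,0,0,0,3.2],[0,0,0,0,0,0,3.2],[0,0,2.5,0,0,0,3.2],[0,0,2,0,0,0,3.2],[0,0,0.8,0,0,0,3.2],[0,0,0.2,0,0,0,3.2]]'; python3 -m creep '[[0,0,0,0,0,0,3.2],[0,0,0,0,0,0,3.2]]'
```

```text
clock: 11.75
tcp_pos: [624.3, -85.0, 49.3]
ee_rot: [-0.0, 1.0, 0.001, -0.0]
wrist_force: [-0.7, 0.4, -1.1]
grip_width: 39.1
grip_force: 41.0
clock: 12.0
tcp_pos: [625.2, -85.5, 50.5]
ee_rot: [0.0, 1.0, 0.0, 0.001]
wrist_force: [0.0, 0.2, -1.7]
grip_width: 39.0
grip_force: 41.0
```

```bash
python3 -m creep '[[0,0,0.15,0,0,0,3.2],[0,0,0,0,0,0,3.2],[0,0,0,0,0,0,5.5],[0,0,0,0,0,0,5.5],[0,0,0,0,0,0,5.5],[0,0,-2,0,0,0,5.5],[0,0,-4,0,0,0,5.5],[0,0,-5,0,0,0,5.5],[-3,3.5,0,0,0,0,5.5],[-4,4.3,0,0,0,0,5.5],[-4,4.4,0,0,0,0,5.5],[-4,4.3,0,0,0,0,5.5]]'; python3 -m creep '[[-3.05,3.3,0,0,0,0,5.5],[0,0,3,0,0,0,5.5],[0,0,4,0,0,0,5.5],[0,0,2.5,0,0,0,5.5],[0,0,2,0,0,0,5.5],[0,0,1.3,0,0,0,5.5],[0,0,0,0,0,0,5.5],[0,0,0,0,0,0,2.4],[0,0,0,0,0,0,2.4],[0,0,0,0,0,0,2.4],[0,0,0,0,0,0,2.4],[0,0,0,0,0,0,2.4]]' 40
```

```text
clock: 13.5
tcp_pos: [473.8, -251.9, 159.9]
ee_rot: [0.001, 1.0, 0.0, 0.001]
wrist_force: [-0.3, -1.5, -0.0]
grip_width: 55.0
grip_force: 0.0
clock: 15.0
tcp_pos: [444.9, -283.9, 31.4]
ee_rot: [0.001, 1.0, 0.0, 0.001]
wrist_force: [-0.1, 0.4, 6.3]
grip_width: 31.0
grip_force: 39.4
```

```bash
python3 -m creep '[[0,0,-2,0,0,0,2.4],[0,0,-4,0,0,0,2.4],[0,0,-5,0,0,0,2.4],[2,-3,0,0,0,0,2.4],[3,-5,0,0,0,0,2.4],[3.3,-5.3,0,0,0,0,2.4],[3.3,-5.3,0,0,0,0,2.4],[3.3,-5.3,0,0,0,0,2.4],[2,-4.1,0,0,0,0,2.4],[0,0,0,0,0,0,2.4],[0,0,3,0,0,0,2.4],[0,0,3,0,0,0,2.4]]'; python3 -m creep '[[0,0,2,0,0,0,2.4],[0,0,1.1,0,0,0,2.4],[0,0,0.4,0,0,0,2.4],[0,0,0,0,0,0,2.4],[0,0,0,0,0,0,2.4]]'
```

```text
clock: 16.5
tcp_pos: [613.1, -4.7, 80.1]
ee_rot: [0.0, 1.0, -0.0, 0.0]
wrist_force: [0.8, -0.3, -0.8]
grip_width: 31.0
grip_force: 39.9
clock: 17.12
tcp_pos: [613.7, -3.5, 46.1]
ee_rot: [0.0, 1.0, 0.0, 0.001]
wrist_force: [0.3, -0.2, -0.9]
grip_width: 30.8
grip_force: 39.9
```

```bash
python3 -m creep '[[0,0,0.15,0,0,0,2.4],[0,0,0,0,0,0,2.4],[0,0,0,0,0,0,4.8],[0,0,0,0,0,0,4.8],[0,0,0,0,0,0,4.8],[0,0,-2,0,0,0,4.8],[0,0,-4,0,0,0,4.8],[0,0,-5,0,0,0,4.8],[-2.4,-4,0,0,0,0,4.8],[-3,-5,0,0,0,0,4.8],[-3,-5,0,0,0,0,4.8],[-3,-5,0,0,0,0,4.8]]'; python3 -m creep '[[-3,-5,0,0,0,0,4.8],[-3,-4,0,0,0,0,4.8],[-1,-2.6,0,0,0,0,4.8],[0,0,0,0,0,0,4.8],[0,0,3,0,0,0,4.8],[0,0,3,0,0,0,4.8],[0,0,0,0,0,0,4.8],[0,0,0,0,0,0,4.8]]' 40
python3 - <<'E'
from h import *
P=[viewer.read_camera(c) for c in('top','side')]
a=P[0]['color'][130:270,160:420];b=P[1]['color'][110:360,220:420]
cv2.imwrite('pics/p3.png',cv2.resize(a,(780,420))[:,:,::-1]);cv2.imwrite('pics/p4.png',cv2.resize(b,(480,600))[:,:,::-1])
E
```

```text
clock: 18.62
tcp_pos: [498.3, 188.1, 155.4]
ee_rot: [-0.0, 1.0, 0.0, 0.001]
wrist_force: [0.9, 0.0, 0.3]
grip_width: 48.0
grip_force: 0.0
clock: 19.62
tcp_pos: [429.8, 302.4, 95.0]
ee_rot: [-0.0, 1.0, -0.0, 0.001]
wrist_force: [0.5, -0.2, -0.1]
grip_width: 47.9
grip_force: 0.0
```

View pics/p4.png

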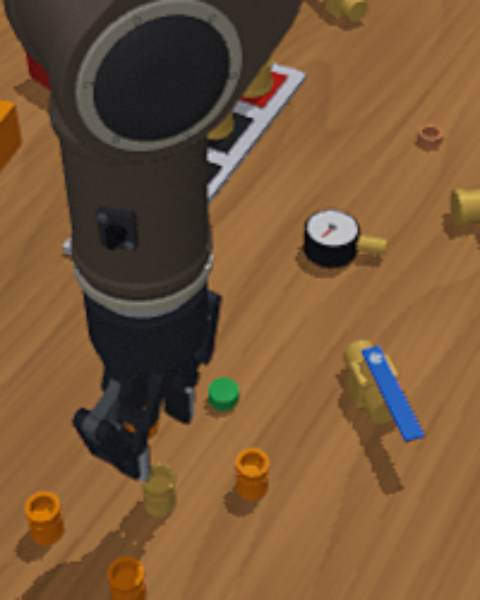

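View pics/p3.png

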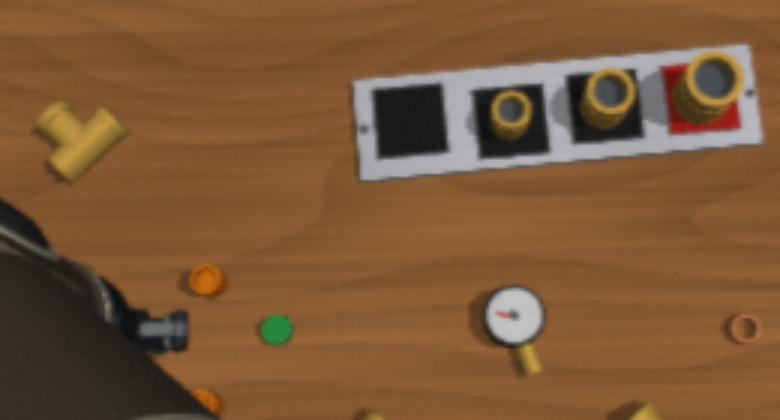

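The pictures show three couplings standing on their pads in the right order, the gauge unmoved, and the gripper above the brass 15 clear of the orange ones. I'll grasp it.

```bash
python3 -m creep '[[0,0,3,0,0,0,4.8],[0,0,2,0,0,0,4.8],[0,0,1.1,0,0,0,4.8],[0,0,0.5,0,0,0,4.8],[0,0,0,0,0,0,4.8],[0,0,0,0,0,0,1.7],[0,0,0,0,0,0,1.7],[0,0,0,0,0,0,1.7],[0,0,0,0,0,0,1.7],[0,0,0,0,0,0,1.7]]' 40
```

```text
clock: 20.98
tcp_pos: [429.4, 302.8, 28.6]
ee_rot: [-0.0, 1.0, 0.0, 0.001]
wrist_force: [-1.2, 0.8, 6.4]
grip_width: 23.8
grip_force: 39.1
```

```bash
python3 -m creep '[[0,0,-3,0,0,0,1.7],[0,0,-5,0,0,0,1.7],[3,3,0,0,0,0,1.7],[4,4.5,0,0,0,0,1.7],[4,4.7,0,0,0,0,1.7],[4,4.7,0,0,0,0,1.7],[3.7,5,0,0,0,0,1.7],[0,0,0,0,0,0,1.7],[0,0,3,0,0,0,1.7],[0,0,2.4,0,0,0,1.7],[0,0,0.8,0,0,0,1.7],[0,0,0.3,0,0,0,1.7]]'; python3 -m creep '[[0,0,0,0,0,0,1.7],[0,0,0,0,0,0,1.7]]'
```

```text
clock: 22.48
tcp_pos: [615.9, 84.2, 42.8]
ee_rot: [-0.0, 1.0, 0.001, -0.0]
wrist_force: [-0.3, 0.4, -0.2]
grip_width: 23.3
grip_force: 39.4
clock: 22.72
tcp_pos: [616.6, 83.7, 43.7]
ee_rot: [-0.0, 1.0, 0.0, 0.001]
wrist_force: [-0.7, -0.5, -0.4]
grip_width: 23.7
grip_force: 39.4
```

```bash
python3 -m creep '[[0,0,0.17,0,0,0,1.7],[0,0,0,0,0,0,1.7],[0,0,0,0,0,0,4],[0,0,0,0,0,0,4],[0,0,0,0,0,0,4],[0,0,-2,0,0,0,4],[0,0,-4,0,0,0,4],[0,0,-6,0,0,0,4],[-5,-3,0,0,0,0,4],[-5,-5,0,0,0,0,4],[-5,-5,0,0,0,0,4],[-5,-5,0,0,0,0,4]]'; python3 -m creep '[[0,-5,0,0,0,0,4],[0,-5,0,0,0,0,4],[0,0,0,0,0,0,4],[0,0,0,0,0,0,4]]'
python3 - <<'E'
from h import *
P=[viewer.read_camera(c) for c in('top','side')]
a=P[0]['color'][120:260,260:430];b=P[1]['color'][90:260,220:420]
cv2.imwrite('pics/p5.png',np.hstack([cv2.resize(a,(400,329)),cv2.resize(b,(387,329))])[:,:,::-1])
for k,(D,H,x,y) in {'35':(48,60,631,-170),'28':(40,50,625.3,-85.4),'22':(32,41,613.8,-3.7),'15':(25,33,616.4,83.7)}.items():
    for p in P:
        e=cen(proj(p,cyl((x,y),D,H,13)))
        for d in viewer.silhouettes(p,f'coupling_{k}_mid'):
            c,_=maskcen(d['region'])
            if np.linalg.norm(c-e)<15: print(k,(x,y),fit([(p,c)],D,H,(x,y),13)[0].round(1))
E
```

```text
clock: 24.22
tcp_pos: [432.3, 247.5, 162.7]
ee_rot: [-0.0, 1.0, 0.0, 0.001]
wrist_force: [1.2, 0.5, 0.3]
grip_width: 39.9
grip_force: 0.0
clock: 24.72
tcp_pos: [433.4, 345.6, 161.7]
ee_rot: [0.0, 1.0, 0.0, 0.0]
wrist_force: [0.4, -0.9, -0.3]
grip_width: 39.6
grip_force: 0.0
35 (631, -170) [ 630.7 -169.9]
35 (631, -170) [ 628.1 -166.2]
28 (625.3, -85.4) [624.5 -86.2]
28 (625.3, -85.4) [623.9 -84.9]
22 (613.8, -3.7) [613.5  -3.2]
22 (613.8, -3.7) [6.117e+02 1.000e-01]
15 (616.4, 83.7) [618.7  83. ]
```

View pics/p5.png

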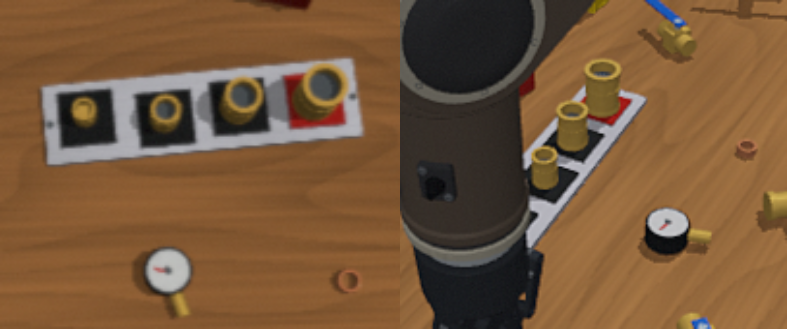

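All four stand centred on their pads, in order from the red pad, and the gauge is unmoved. I'll hand in.

```bash
python3 -c "
from workcell import r
print(r.sign_off())"
```

```text
the job is handed in; nothing more can be done
None
```

I handed the job in at about 25 s: the four couplings stand on their pads from largest on red to smallest at the far end, each measured within about 5 mm of its pad's centre, and the gauge was not touched; the hand-in returned no verdict.

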